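# Seal a crucible in the hand press

## Task

Seal the steel crucible for the calorimeter: take the die slide with the blue handle from the dark mat, set it in the guide channel of the two-pillar hand press and slide it gently, fully home against the back stop. Then press the black knob straight down, through the soft spring stop to the firm second stop so that the lid goes in, hold it there under a firm push (about 18 N, never as much as 25 N, which crushes the crucible) for a second, and let the knob come all the way back up. Leave the slide home in the press and everything else on the bench where it is.

Things in the scene. Friction and masses are not known exactly. Their poses are not given: they have to be found in the camera images.
- die_blue: The slide to use: slide 30 mm wide (y), 8 mm thick, reaching 15 mm ahead (+x, round nose) and 125 mm behind the origin. Origin: centre of the 30 mm round die on its underside; x from handle to die, z up. Upright blue handle 14 mm thick (y), 22 mm long (x), centred 110 mm behind the origin, its top 58 mm above the underside. 0.2 kg, loose.
- pan (a point): The same point as the blue slide's origin. Above it, on the die (16 mm high), stands a steel crucible of 11 mm diameter with a brass-coloured lid of 9 mm diameter, lid top 20.5 mm above this point (18 mm once pressed in).
- lid (a joint): How far the crucible's lid has been pressed in, m: 0 = standing proud, 0.0025 = fully in. It moves under about 9 N on the lid and stays where it is left.
- press: Two-pillar hand press (slate-blue base, white crosshead), fixed. Origin on the bench below the plunger's axis; x into the press (slides go in from the front, -x), z up. Base 14 mm thick, from 100 mm in front of the axis to 60 mm behind. Pillars 16 mm thick, 48 mm left and right of the axis; crosshead 46 mm (x) by 130 mm (y), 78 to 104 mm above the bench. The handle of a slide stays outside, in front.
- press_seat (a point): Where the origin of a slide that is home must come: on the channel floor, 14 mm above the bench, below the plunger's axis; axes as the press. The back stop touches the slide's round nose just there. The punch tip is at least 5 mm above the lid as it passes, so keep the slide down on the floor while sliding it in.
- channel_mouth (a point): Middle of the channel floor 75 mm in front of press_seat, same axes. The channel lies between two steel rails 6 mm high: here their flared ends are about 44 mm apart, narrowing to 32 mm at 45 mm in front of the seat, then straight to the back stop. The floor is flat and open to the base's front edge, 25 mm before this point.
- plunger (a joint): Travel of the press's knob downward, m: 0 = fully up (a return spring of 2 to 4 N lifts it when let go), at most 0.028.
- knob_top (a point): Centre of the flat top of the black knob (44 mm diameter), 156 mm above the bench when up; z up. Push straight down on it. The crucible feels the push on the knob less 3 to 4 N; more than 22 N on it (25 N or more on the knob) crushes it.
- punch: Dark steel punch below the crosshead, sprung in the plunger; its tip is screwed out by an unknown amount. Pressing the knob: 5 to 12 mm free travel at 2 to 3 N; the tip meets the lid (first stop) and the push jumps to about 7 N; 5 mm of soft spring up to 11 N; at about 12 N the lid slides in 2.5 mm; then at the firm second stop the push climbs by about 4 N per mm.
- mat: Dark silicone mat 200 by 300 mm, 3 mm thick, on which the three slides lie side by side in any order; origin: centre of its underside.
- die_red: Empty slide, not to be disturbed: slide 30 mm wide (y), 8 mm thick, reaching 15 mm ahead (+x, round nose) and 125 mm behind the origin. Origin: centre of the 30 mm round die on its underside; x from handle to die, z up. Upright red handle 14 mm thick (y), 22 mm long (x), centred 110 mm behind the origin, its top 58 mm above the underside. 0.2 kg, loose.
- die_black: Empty slide, not to be disturbed: slide 30 mm wide (y), 8 mm thick, reaching 15 mm ahead (+x, round nose) and 125 mm behind the origin. Origin: centre of the 30 mm round die on its underside; x from handle to die, z up. Upright black handle 14 mm thick (y), 22 mm long (x), centred 110 mm behind the origin, its top 58 mm above the underside. 0.2 kg, loose.
- vial: Bystander: small amber glass vial, 26 mm diameter, 50 mm tall, standing; origin: its underside at the middle
- jar: Bystander: clear jar of empty crucibles, 56 mm diameter, 60 mm tall; origin: its underside at the middle
- tweezers: Bystander: steel tweezers lying flat, 120 mm long; origin: its underside at the middle
- pen: Bystander: red and white ball pen lying on the bench, 140 mm long; origin: its underside at the middle
- puck: Bystander: steel cylinder 40 mm diameter, 30 mm tall, on a round black pad; origin: its underside at the middle

How it is judged:
By the outcome, as a careful person would: the job done as asked, in the order asked, and still so for the second after the job is handed in, with the robot touching nothing.
It also fails if it takes over 59 s, if anything falls off the work surface, if the arm or the gripper's body presses on something with over 40 N, if the wrist force passes 120 N, or if a joint passes its speed limit or range.

## Robot

A 6-joint arm with a two-finger parallel gripper is mounted at the origin on the work surface. World frame = base frame: x ahead of the robot, y to its left, z up, the work surface at z = 0. Lengths are in m, angles in rad, forces in N, time in s.
With the tool pointing down it reaches from about 0.325 to 0.925 m from the base axis. Payload 3.1 kg.
Tool frame: the origin (TCP) lies midway between the tips of the shut fingers; the grasp point (between the pads) lies 19 mm behind it; z points along the fingers, y is the direction in which the jaws open and shut (so a half turn about z gives the same grasp; the last joint's range is limited). The gripper opens to 85 mm and grips with 20 to 120 N. Pads are 22 mm wide; open, the fingers measure 114 mm over their backs; the gripper's body (76 mm by 85 mm) begins 54 mm behind the grasp point. The pads swing forward as they close: fully open they stand 13 mm farther back than shut.
Start: joints at [1.058, 0.217, 1.613, -0, 1.311, -0.112], TCP at [0.244, 0.575, 0.231] pointing down, gripper open.
Joint ranges: [-2.75, 2.75], [-0.78, 2.1], [0.31, 2.55], [-1.13, 4.27], [0.13, 2.63], [-2.58, 2.58]. Speed limits (rad/s): [2.79, 2.79, 3.14, 3.14, 3.14, 3.14].

## Interface

Orientations are given as a unit quaternion [x, y, z, w].
In Python, from workcell import manip gives the robot as it stands.
- The arm moves only by the tool move_arm, never from a script. Its argument "commands" is a list of rows, each an object of numbers: "dx", "dy", "dz": the shift along the tool's x, y, z normalised to -1 to 1, where 1 is 300 mm; "wx", "wy", "wz": the turn, a rotation vector about the tool's x, y, z normalised to -1 to 1, where 1 is 180 degrees; "hand": the opening, from 0 (shut) to 1 (fully open). A call has exactly 5 rows; each row is the pose to reach, as a shift and turn from the pose commanded when the call began, along the tool's axes at that moment, turning the shorter way round; what a row does not reach only later rows make up. A row lasts 1/10 s, in which the tool goes at most 50 mm and 8.59 degrees, less where a joint would pass 70% of its speed; a pose out of reach is approached as far as the arm can. A call with a number of a shift or a turn outside -1 to 1 is refused whole. A call with a gripper value outside its range is refused whole. The fingers move at their own pace and stop on an object; "squeeze" is the grip in N (left out, the last holds). Time passes only in rows, so rows that repeat a pose let the fingers close, or fill a call up. It gives the time, the measured TCP pose, the force and the opening at its end, in the units of the state.
- manip.read_state(): the state, without advancing time (a new reading comes with each control period).
- manip.get_image(name): name is "scene" or "top" or "wrist"; returns a dict with "pixels" (384x512x3 uint8, red, green, blue), "depth" (384x512 float32, m along the optical axis (not along the pixel's ray), 0 where there is no reading), "K" (3x3 intrinsics, pixels), "eye" and "attitude" of the camera in the world. Camera axes: x right, y down, z forward; pixel columns grow to the right and rows downward; lengths in m; the calibration is good to about 2 mm. A picture is of the moment at which its call begins.
- manip.sign_off(): hands the job in, once; it reports no verdict.
The state is a dict: "clock": time; "joint_positions": joint angles; "joint_vel": joint speeds; "effort": joint torques, N m; "eef_pos": TCP position; "orientation": TCP orientation; "contact_force": force on the tool from outside, world axes, zero at the start; "torque": the same for the moment, N m; "opening": opening from 0.0 (shut) to 1.0 (fully open).
Only numpy, scipy, OpenCV 4.12 (cv2) and the standard library are available. Lean on these libraries where they do the work, as an engineer would, in place of code of your own. Each camera call takes 0.05 s, during which the arm holds its last target. There are 200 camera calls.

## Working session

There is one attempt and no reset: what is moved stays moved. The work goes in short steps, Python scripts to look and compute and a tool call to move; the robot and the scene stay as the last step left them, time stands still between calls to the robot, and variables do not carry over. Pictures are saved under pics/ and viewed, about 8 in all and at most 12, crops included, and the job is handed in when it is done.

Besides the shell and the picture viewer there is one more tool, called after ">>>" as name([rows], argument=value, ...), one row to a line, values as JSON. move_arm: Moves the arm, as the interface text tells. Its arguments: {"type":"object","properties":{"commands":{"type":"array","items":{"type":"object","properties":{"dx":{"type":"number"},"dy":{"type":"number"},"dz":{"type":"number"},"wx":{"type":"number"},"wy":{"type":"number"},"wz":{"type":"number"},"hand":{"type":"number"}}}},"squeeze":{"type":"number"}},"required":["commands"]}

```bash
mkdir -p pics
cat > h.py <<'E'
import numpy as np, cv2
from scipy.spatial.transform import Rotation as R
from workcell import manip
def att(a):
    a=np.array(a,float)
    return a if a.shape==(3,3) else R.from_quat(a).as_matrix()
def cloud(im):
    d=im['depth'];K=np.array(im['K']);v,u=np.mgrid[:d.shape[0],:d.shape[1]]
    P=np.stack([(u-K[0,2])/K[0,0]*d,(v-K[1,2])/K[1,1]*d,d],-1)
    W=P@att(im['attitude']).T+np.array(im['eye']);W[d==0]=np.nan
    return W
def save(im,n): cv2.imwrite('pics/'+n,im['pixels'][:,:,::-1])
E
python3 - <<'E'
from h import *
s=manip.read_state();print(s)
ims=[manip.get_image(n) for n in('scene','top')]
for n,i in zip('st',ims): np.savez(f'{n}.npz',**{k:np.array(v) for k,v in i.items()});print(i['eye'],i['attitude'],i['K'])
cv2.imwrite('pics/a.png',cv2.resize(ims[1]['pixels'][:,:,::-1],(800,600),interpolation=cv2.INTER_CUBIC))
save(ims[0],'b.png')
E
```

```text
{'clock': 0.0, 'joint_positions': array([ 1.05777090e+00,  2.17785373e-01,  1.61494532e+00, -1.91618519e-05,
        1.31127927e+00, -1.12189775e-01]), 'joint_vel': array([-0.00227746, -0.00059393,  0.00089708, -0.00174378, -0.00086041,
        0.00084272]), 'effort': array([ 1.83115621e-04, -3.96835327e+01, -3.03854620e+01, -3.31969777e-04,
        9.62461549e-03, -1.13376709e-05]), 'eef_pos': array([0.24344209, 0.57475085, 0.22994306]), 'orientation': array([ 1.99076245e-01,  9.79983259e-01, -1.15292429e-03, -3.62902369e-04]), 'contact_force': array([ 0.37430807, -0.10706365,  1.20318542]), 'torque': array([ 0.06201159,  0.00750154, -0.0233148 ]), 'opening': 0.9956182246185505}
[1.39733338 0.44413066 0.6790149 ] [ 0.47295296  0.73308995 -0.41671871 -0.2554215 ] [[425.64459337   0.         251.2737391 ]
 [  0.         425.64459337 201.110449  ]
 [  0.           0.           1.        ]]
[0.44126081 0.05040198 1.15345747] [-0.70246041  0.70854534 -0.0437372   0.05098947] [[356.33372683   0.         251.60755832]
 [  0.         356.33372683 193.39695412]
 [  0.           0.           1.        ]]
```

View pics/a.png

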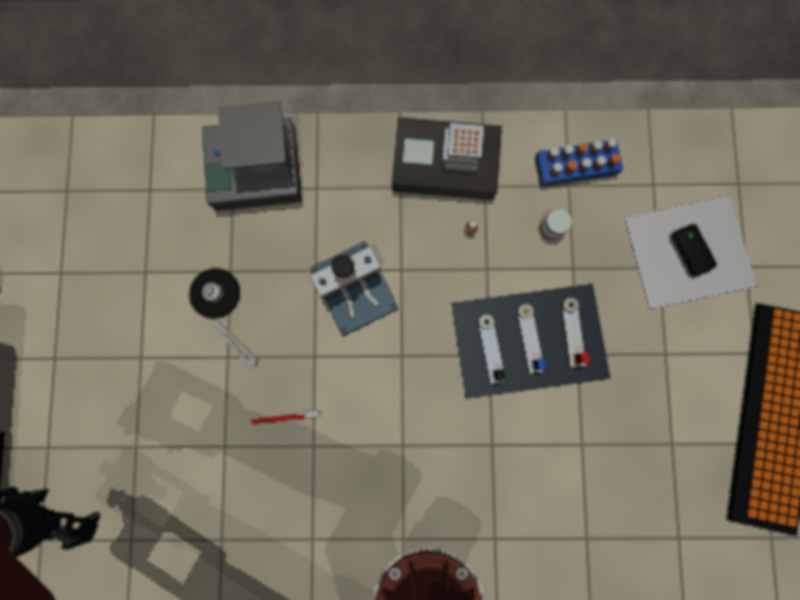

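View pics/b.png

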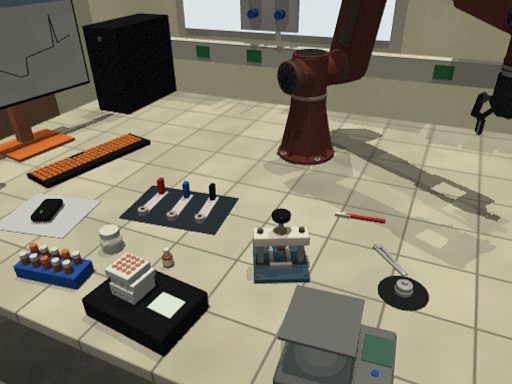

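The top view shows the blue slide in the middle of the mat (handle at about (539,365), die at (526,313) in the enlarged picture). The press is at (345,270), with its mouth toward the lower right. In the scene view the blue handle is at (186,188) and the knob at (281,215).

Run:
```python
from h import *
for n in 'ts':
    im=dict(np.load(n+'.npz'));W=cloud(im);p=im['pixels'].astype(int);hsv=cv2.cvtColor(im['pixels'],cv2.COLOR_RGB2HSV)
    X,Y,Z=W[...,0],W[...,1],W[...,2]
    print(n,'bench z',np.nanmedian(Z[(abs(X-.4)<.05)&(abs(Y-.0)<.05)]))
    def pr(l,m):
        q=W[m]; 
        if len(q)<3: print(l,len(q));return
        r=cv2.minAreaRect((q[:,:2]*1000).astype(np.float32)); print(l,len(q),q.mean(0).round(4),'rect',np.round(r[0],1),np.round(r[1],1),round(r[2],1),'z',np.nanpercentile(q[:,2],[5,50,95]).round(4))
    pr('bluehandle',(p[...,2]>p[...,0]+40)&(Z>.03)&(X>.3)&(X<.6)&(Y<0.05)&(Y>-.25))
    ma=(X>.35)&(X<.62)&(Y>-.25)&(Y<0.05)
    pr('bluetop',(p[...,2]>p[...,0]+40)&(Z>.055)&ma)
    w=(hsv[...,1]<60)&(hsv[...,2]>120)&ma&(Z>.005)&(Z<.03)
    nc,lab,st,c=cv2.connectedComponentsWithStats(w.astype(np.uint8))
    for i in range(1,nc):
        if st[i,4]>15: pr('slide%d'%i,lab==i)
    pp=(X>.45)&(X<.75)&(Y>.03)&(Y<.28)
    pr('knob',pp&(Z>.146)&(Z<.165)); pr('cross',pp&(Z>.09)&(Z<.112)&(p.min(-1)>110)); pr('base',pp&(Z>.008)&(Z<.022))
```

```text
t bench z -0.0008460682905627737
bluehandle 39 [ 0.4657 -0.2254  0.0585] rect [ 465.7 -225.9] [21.7 13.9] 7.7 z [0.05   0.0592 0.0624]
bluetop 35 [ 0.4658 -0.2261  0.0596] rect [ 465.8 -226.2] [21.7 13.2] 7.7 z [0.0562 0.0596 0.0625]
slide3 318 [ 0.5264 -0.216   0.012 ] rect [ 520.9 -218. ] [133.8  30.5] 9.4 z [0.007  0.0109 0.0199]
slide4 322 [ 0.5056 -0.1353  0.0117] rect [ 499.3 -137.2] [134.1  31. ] 8.2 z [0.0072 0.011  0.0186]
knob 183 [0.6442 0.153  0.1544] rect [644.8 153. ] [40.6 41.1] 89.0 z [0.1513 0.1545 0.1575]
cross 388 [0.6447 0.1532 0.103 ] rect [645.7 153.6] [ 44.8 129.4] 25.5 z [0.0998 0.1029 0.1064]
base 1236 [0.6065 0.1351 0.0136] rect [627.3 145.1] [160.7 129.1] 25.9 z [0.0099 0.0133 0.0185]
s bench z -0.0013483559075627705
bluehandle 57 [ 0.4727 -0.2202  0.0481] rect [ 467.8 -221.9] [27.5 13.8] 9.4 z [0.0337 0.0482 0.0598]
bluetop 19 [ 0.4688 -0.2226  0.0585] rect [ 467.3 -223.4] [26.3 11.3] 21.5 z [0.056  0.0588 0.0607]
slide1 187 [ 0.5209 -0.2132  0.0109] rect [ 521.2 -214.3] [138.9  31.2] 8.1 z [0.0072 0.0099 0.0184]
slide2 197 [ 0.5013 -0.1327  0.0109] rect [ 498.6 -134.3] [142.9  32. ] 10.2 z [0.0073 0.0099 0.0176]
knob 211 [0.6516 0.1588 0.1534] rect [648.6 157.8] [43.  41.6] 36.1 z [0.1476 0.1543 0.156 ]
cross 483 [0.6528 0.1586 0.1026] rect [646.8 157.5] [ 47.4 129.7] 26.0 z [0.1002 0.1027 0.1046]
base 1497 [0.6567 0.1613 0.0138] rect [645.1 156.4] [127.8 129.9] 25.6 z [0.0105 0.0131 0.0195]
```

```bash
cat >> h.py <<'E'
def cmd(t,yaw,s=None):
    """shift/turn (normalised) from the present pose to TCP t, tool down with tool x at yaw degrees"""
    s=s or manip.read_state(); A=R.from_quat(s['orientation'])
    y=np.radians(yaw);B=R.from_matrix(np.array([[np.cos(y),np.sin(y),0],[np.sin(y),-np.cos(y),0],[0,0,-1]]))
    print('shift',(A.inv().apply(np.array(t)-s['eef_pos'])/.3).round(4),'turn',((A.inv()*B).as_rotvec()/np.pi).round(4),'| pos',s['eef_pos'].round(4),'F',s['contact_force'].round(1),'T',s['torque'].round(2),'open',round(s['opening'],3),'t',s['clock'])
E
python3 -c "
from h import *
cmd([.466,-.226,.2],8.5)"
```

```text
shift [-1.7245 -2.1683  0.1046] turn [-4.000e-04  9.000e-04  8.252e-01] | pos [0.2434 0.5748 0.2301] F [-0.1 -0.2 -0.8] T [ 0.02 -0.01 -0.  ] open 0.998 t 0.1
```

>>> move_arm([
  {"dx": -0.52, "dy": -0.65, "dz": 0.03, "wz": 0.23},
  {"dx": -0.52, "dy": -0.65, "dz": 0.03, "wz": 0.23},
  {"dx": -0.52, "dy": -0.65, "dz": 0.03, "wz": 0.23},
  {"dx": -0.52, "dy": -0.65, "dz": 0.03, "wz": 0.23},
  {"dx": -0.52, "dy": -0.65, "dz": 0.03, "wz": 0.23},
])

```text
validation failed for argument at $.co...
```

```bash
python3 -c "
from h import *
cmd([.466,-.226,.2],8.5)"
```

```text
shift [-1.7245 -2.1683  0.1046] turn [-4.000e-04  9.000e-04  8.252e-01] | pos [0.2434 0.5748 0.2301] F [-0.1 -0.2 -0.8] T [ 0.02 -0.01 -0.  ] open 0.998 t 0.1
```

Probably every field is required in each row, so I'll supply them all.

>>> move_arm([
  {"dx": -0.52, "dy": -0.65, "dz": 0.03, "wx": 0, "wy": 0, "wz": 0.23, "hand": 0.7},
  {"dx": -0.52, "dy": -0.65, "dz": 0.03, "wx": 0, "wy": 0, "wz": 0.23, "hand": 0.7},
  {"dx": -0.52, "dy": -0.65, "dz": 0.03, "wx": 0, "wy": 0, "wz": 0.23, "hand": 0.7},
  {"dx": -0.52, "dy": -0.65, "dz": 0.03, "wx": 0, "wy": 0, "wz": 0.23, "hand": 0.7},
  {"dx": -0.52, "dy": -0.65, "dz": 0.03, "wx": 0, "wy": 0, "wz": 0.23, "hand": 0.7},
], squeeze=60)

```text
clock: 0.6
eef_pos: [0.3112, 0.333, 0.2216]
orientation: [0.535, 0.845, -0.0, 0.0]
contact_force: [1.2, -0.4, -0.8]
opening: 0.704
```

```bash
python3 -c "
from h import *
cmd([.466,-.226,.2],8.5)"
```

```text
shift [-1.9048 -0.332   0.0733] turn [0.000e+00 3.000e-04 5.937e-01] | pos [0.3112 0.333  0.2216] F [ 1.2 -0.4 -0.8] T [ 0.   -0.05 -0.01] open 0.704 t 0.6
```

>>> move_arm([
  {"dx": -0.82, "dy": -0.14, "dz": 0.03, "wx": 0, "wy": 0, "wz": 0.23, "hand": 0.7},
  {"dx": -0.82, "dy": -0.14, "dz": 0.03, "wx": 0, "wy": 0, "wz": 0.23, "hand": 0.7},
  {"dx": -0.82, "dy": -0.14, "dz": 0.03, "wx": 0, "wy": 0, "wz": 0.23, "hand": 0.7},
  {"dx": -0.82, "dy": -0.14, "dz": 0.03, "wx": 0, "wy": 0, "wz": 0.23, "hand": 0.7},
  {"dx": -0.82, "dy": -0.14, "dz": 0.03, "wx": 0, "wy": 0, "wz": 0.23, "hand": 0.7},
], squeeze=60)

```text
clock: 1.1
eef_pos: [0.3798, 0.0932, 0.2131]
orientation: [0.799, 0.601, 0.0, 0.0]
contact_force: [0.7, 0.4, 0.4]
opening: 0.699
```

```bash
python3 -c "
from h import *
cmd([.466,-.226,.2],8.5)"
```

```text
shift [-0.943   0.5706  0.0437] turn [ 1.000e-04 -2.000e-04  3.636e-01] | pos [0.3798 0.0932 0.2131] F [0.7 0.4 0.4] T [ 0.03 -0.05  0.02] open 0.699 t 1.1
```

>>> move_arm([
  {"dx": -0.7, "dy": 0.42, "dz": 0.03, "wx": 0, "wy": 0, "wz": 0.23, "hand": 0.7},
  {"dx": -0.7, "dy": 0.42, "dz": 0.03, "wx": 0, "wy": 0, "wz": 0.23, "hand": 0.7},
  {"dx": -0.7, "dy": 0.42, "dz": 0.03, "wx": 0, "wy": 0, "wz": 0.23, "hand": 0.7},
  {"dx": -0.7, "dy": 0.42, "dz": 0.03, "wx": 0, "wy": 0, "wz": 0.23, "hand": 0.7},
  {"dx": -0.7, "dy": 0.42, "dz": 0.03, "wx": 0, "wy": 0, "wz": 0.23, "hand": 0.7},
], squeeze=60)

```text
clock: 1.6
eef_pos: [0.444, -0.1436, 0.2039]
orientation: [0.96, 0.279, 0.0, -0.0]
contact_force: [0.6, -0.1, 0.5]
opening: 0.7
```

```bash
python3 -c "
from h import *
cmd([.466,-.226,.2],8.5)"
```

```text
shift [-0.0855  0.2712  0.0131] turn [-0.    -0.     0.133] | pos [ 0.444  -0.1436  0.2039] F [ 0.6 -0.1  0.5] T [-0.02 -0.    0.  ] open 0.7 t 1.6
```

>>> move_arm([
  {"dx": -0.0855, "dy": 0.2712, "dz": 0.013, "wx": 0, "wy": 0, "wz": 0.133, "hand": 0.7},
  {"dx": -0.0855, "dy": 0.2712, "dz": 0.013, "wx": 0, "wy": 0, "wz": 0.133, "hand": 0.7},
  {"dx": -0.0855, "dy": 0.2712, "dz": 0.013, "wx": 0, "wy": 0, "wz": 0.133, "hand": 0.7},
  {"dx": -0.0855, "dy": 0.2712, "dz": 0.013, "wx": 0, "wy": 0, "wz": 0.133, "hand": 0.7},
  {"dx": -0.0855, "dy": 0.2712, "dz": 0.013, "wx": 0, "wy": 0, "wz": 0.133, "hand": 0.7},
], squeeze=60)

```text
clock: 2.1
eef_pos: [0.4662, -0.223, 0.1998]
orientation: [0.997, 0.079, -0.001, -0.001]
contact_force: [-0.1, -0.4, 0.1]
opening: 0.701
```

Run:
```python
from h import *
cmd([.466,-.226,.2],8.5)
im=manip.get_image('wrist');save(im,'w1.png');np.savez('w1.npz',**{k:np.array(v) for k,v in im.items()})
print(im['eye'],im['attitude'],im['K'])
W=cloud(im);p=im['pixels'].astype(int);Z=W[...,2]
for l,m in(('b',(p[...,2]>p[...,0]+40)&(Z>.055)&(Z<.07)),):
    q=W[m];print(len(q),q.mean(0),cv2.minAreaRect((q[:,:2]*1000).astype(np.float32)))
```

```text
shift [-0.0023  0.0098 -0.0007] turn [-0.0004  0.0003  0.003 ] | pos [ 0.4662 -0.223   0.1998] F [-0.1 -0.4  0.1] T [-0.01  0.01  0.  ] open 0.701 t 2.1
[ 0.53693854 -0.21252122  0.34156779] [ 0.75315596 -0.64226757 -0.09321189  0.10751744] [[277.20019715   0.         258.13268204]
 [  0.         277.20019715 190.93029944]
 [  0.           0.           1.        ]]
254 [ 0.46703086 -0.2256854   0.05996743] ((467.0423278808594, -226.11050415039062), (22.04256820678711, 12.769858360290527), 9.204362869262695)
```

View pics/w1.png

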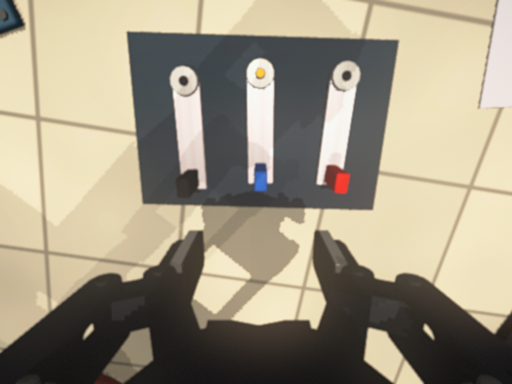

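Wrist view: blue handle at (260,178), in the middle ahead of the open fingers, with both neighbours about 80 mm away. It measures (0.467, -0.226), yaw about 9°, top at 0.060, which agrees with the top camera. I'll descend.

>>> move_arm([
  {"dx": 0.001, "dy": 0.01, "dz": 0.1, "wx": 0, "wy": 0, "wz": 0, "hand": 0.7},
  {"dx": 0.001, "dy": 0.01, "dz": 0.24, "wx": 0, "wy": 0, "wz": 0, "hand": 0.7},
  {"dx": 0.001, "dy": 0.01, "dz": 0.38, "wx": 0, "wy": 0, "wz": 0, "hand": 0.7},
  {"dx": 0.001, "dy": 0.01, "dz": 0.49, "wx": 0, "wy": 0, "wz": 0, "hand": 0.7},
  {"dx": 0.001, "dy": 0.01, "dz": 0.562, "wx": 0, "wy": 0, "wz": 0, "hand": 0.7},
], squeeze=60)

```text
clock: 2.65
eef_pos: [0.4656, -0.2241, 0.0291]
orientation: [0.997, 0.079, -0.002, -0.001]
contact_force: [0.2, -0.5, -0.3]
opening: 0.698
```

Run:
```python
from h import *
cmd([.467,-.226,.031],9)
im=manip.get_image('wrist');save(im,'w2.png')
W=cloud(im);p=im['pixels'].astype(int);Z=W[...,2]
m=(p[...,2]>p[...,0]+40)&(Z>.055)&(Z<.07)
q=W[m];print(len(q),q.mean(0),cv2.minAreaRect((q[:,:2]*1000).astype(np.float32)))
```

```text
shift [ 0.0035  0.0071 -0.0064] turn [-0.0009  0.001   0.0005] | pos [ 0.4656 -0.2241  0.0291] F [ 0.2 -0.5 -0.3] T [ 0.05  0.06 -0.03] open 0.698 t 2.65
1265 [ 0.46880902 -0.22516827  0.0598386 ] ((467.4924621582031, -225.4043426513672), (21.553237915039062, 13.24927043914795), 8.350236892700195)
```

>>> move_arm([
  {"dx": 0.005, "dy": 0.006, "dz": -0.006, "wx": 0, "wy": 0, "wz": 0, "hand": 0.7},
  {"dx": 0.005, "dy": 0.006, "dz": -0.006, "wx": 0, "wy": 0, "wz": 0, "hand": 0.5},
  {"dx": 0.005, "dy": 0.006, "dz": -0.006, "wx": 0, "wy": 0, "wz": 0, "hand": 0},
  {"dx": 0.005, "dy": 0.006, "dz": -0.006, "wx": 0, "wy": 0, "wz": 0, "hand": 0},
  {"dx": 0.005, "dy": 0.006, "dz": -0.006, "wx": 0, "wy": 0, "wz": 0, "hand": 0},
], squeeze=60)

```text
clock: 3.2
eef_pos: [0.4705, -0.2286, 0.0354]
orientation: [0.997, 0.078, 0.001, 0.001]
contact_force: [-0.1, 0.9, 6.0]
opening: 0.152
```

>>> move_arm([
  {"dx": 0, "dy": 0, "dz": 0, "wx": 0, "wy": 0, "wz": 0, "hand": 0},
  {"dx": 0, "dy": 0, "dz": 0, "wx": 0, "wy": 0, "wz": 0, "hand": 0},
  {"dx": 0, "dy": 0, "dz": -0.02, "wx": 0, "wy": 0, "wz": 0, "hand": 0},
  {"dx": 0, "dy": 0, "dz": -0.08, "wx": 0, "wy": 0, "wz": 0, "hand": 0},
  {"dx": 0, "dy": 0, "dz": -0.15, "wx": 0, "wy": 0, "wz": 0, "hand": 0},
], squeeze=60)

```text
clock: 3.7
eef_pos: [0.4676, -0.2271, 0.0778]
orientation: [0.997, 0.078, -0.002, -0.001]
contact_force: [-0.2, 0.1, -2.4]
opening: 0.149
```

Run:
```python
from h import *
cmd([.467,-.226,.08],9)
im=manip.get_image('wrist');save(im,'w3.png');np.savez('w3.npz',**{k:np.array(v) for k,v in im.items()})
s=manip.read_state();A=R.from_quat(s['orientation'])
W=cloud(im);T=A.inv().apply((W-s['eef_pos']).reshape(-1,3)).reshape(W.shape)
print(im['eye'])
for v in range(20,200,15): print(v,T[v,230:300:10].round(3).tolist())
```

```text
shift [-0.0015 -0.0039 -0.0073] turn [-0.0008  0.001  -0.0006] | pos [ 0.4676 -0.2271  0.0778] F [-0.2  0.1 -2.4] T [-0.03  0.05 -0.  ] open 0.149 t 3.7
[ 0.53867974 -0.21690462  0.2194345 ]
20 [[0.127, -0.022, 0.079], [0.112, -0.011, 0.022], [0.113, -0.006, 0.025], [0.113, -0.001, 0.025], [0.112, 0.004, 0.022], [0.128, 0.013, 0.08], [0.128, 0.02, 0.08]]
35 [[0.106, -0.016, 0.023], [0.106, -0.011, 0.023], [0.105, -0.006, 0.018], [0.105, -0.001, 0.018], [0.106, 0.004, 0.023], [0.106, 0.009, 0.024], [0.119, 0.02, 0.081]]
50 [[0.099, -0.017, 0.022], [0.099, -0.011, 0.023], [0.098, -0.006, 0.022], [0.099, -0.001, 0.024], [0.099, 0.004, 0.023], [0.099, 0.009, 0.022], [0.109, 0.02, 0.081]]
65 [[0.092, -0.018, 0.031], [0.091, -0.012, 0.023], [0.091, -0.006, 0.022], [0.091, -0.001, 0.022], [0.092, 0.004, 0.024], [0.092, 0.01, 0.031], [0.099, 0.021, 0.08]]
80 [[0.085, -0.018, 0.03], [0.085, -0.012, 0.03], [0.085, -0.007, 0.032], [0.085, -0.001, 0.03], [0.085, 0.005, 0.03], [0.085, 0.01, 0.032], [0.089, 0.021, 0.081]]
95 [[0.077, -0.018, 0.029], [0.077, -0.012, 0.03], [0.077, -0.007, 0.03], [0
[... 374 characters left out ...]
.06, 0.011, 0.029], [0.057, 0.022, 0.08]]
140 [[0.046, -0.024, 0.081], [0.051, -0.013, 0.03], [0.051, -0.007, 0.029], [0.051, -0.001, 0.03], [0.051, 0.005, 0.03], [0.051, 0.011, 0.03], [0.046, 0.022, 0.08]]
155 [[0.034, -0.024, 0.08], [0.042, -0.013, 0.03], [0.042, -0.007, 0.03], [0.042, -0.001, 0.03], [0.042, 0.005, 0.031], [0.042, 0.011, 0.03], [0.034, 0.023, 0.079]]
170 [[0.022, -0.025, 0.08], [0.033, -0.013, 0.03], [0.033, -0.007, 0.029], [0.033, -0.001, 0.029], [0.033, 0.005, 0.03], [0.033, 0.011, 0.03], [0.022, 0.023, 0.081]]
185 [[0.009, -0.025, 0.08], [0.024, -0.013, 0.029], [0.023, -0.007, 0.03], [0.024, -0.001, 0.03], [0.024, 0.005, 0.03], [0.024, 0.012, 0.03], [0.01, 0.024, 0.08]]
```

View pics/w3.png

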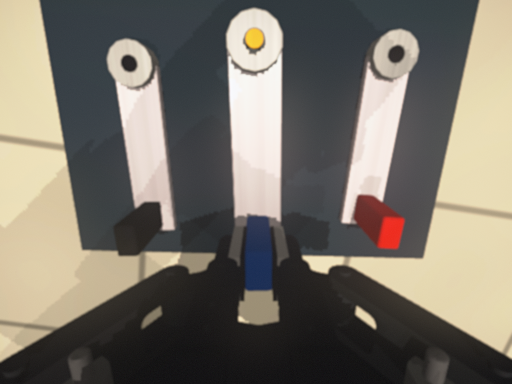

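Wrist view: the slide is in the gripper with its lid at (255,38) and clear of the mat, level with no tilt, and the neighbours are undisturbed. I'll carry it over to the press.

>>> move_arm([
  {"dx": 0, "dy": 0, "dz": -0.14, "wx": 0, "wy": 0, "wz": 0, "hand": 0},
  {"dx": 0, "dy": 0, "dz": -0.27, "wx": 0, "wy": 0, "wz": 0, "hand": 0},
  {"dx": 0.02, "dy": -0.11, "dz": -0.27, "wx": 0, "wy": 0, "wz": -0.02, "hand": 0},
  {"dx": 0.045, "dy": -0.25, "dz": -0.27, "wx": 0, "wy": 0, "wz": -0.04, "hand": 0},
  {"dx": 0.07, "dy": -0.4, "dz": -0.27, "wx": 0, "wy": 0, "wz": -0.06, "hand": 0},
], squeeze=60)

```text
clock: 4.25
eef_pos: [0.4712, -0.1056, 0.1596]
orientation: [0.985, 0.171, 0.0, 0.0]
contact_force: [0.8, -0.2, -2.2]
opening: 0.15
```

```bash
python3 -c "
from h import *
cmd([.469,.070,.16],25.7)"
```

```text
shift [ 0.1905 -0.5534 -0.0014] turn [ 0.0002 -0.0001 -0.0332] | pos [ 0.4712 -0.1056  0.1596] F [ 0.8 -0.2 -2.2] T [-0.03  0.05 -0.  ] open 0.15 t 4.25
```

>>> move_arm([
  {"dx": 0.05, "dy": -0.14, "dz": 0, "wx": 0, "wy": 0, "wz": -0.01, "hand": 0},
  {"dx": 0.1, "dy": -0.29, "dz": 0, "wx": 0, "wy": 0, "wz": -0.02, "hand": 0},
  {"dx": 0.15, "dy": -0.44, "dz": 0, "wx": 0, "wy": 0, "wz": -0.033, "hand": 0},
  {"dx": 0.19, "dy": -0.553, "dz": 0, "wx": 0, "wy": 0, "wz": -0.033, "hand": 0},
  {"dx": 0.19, "dy": -0.553, "dz": 0, "wx": 0, "wy": 0, "wz": -0.033, "hand": 0},
], squeeze=60)

```text
clock: 4.75
eef_pos: [0.468, 0.073, 0.1589]
orientation: [0.974, 0.225, -0.0, -0.001]
contact_force: [1.1, -0.4, -1.7]
opening: 0.147
```

Run:
```python
from h import *
cmd([.469,.070,.16],25.7)
im=manip.get_image('wrist');save(im,'w4.png');np.savez('w4.npz',**{k:np.array(v) for k,v in im.items()})
s=manip.read_state();A=R.from_quat(s['orientation'])
W=cloud(im);T=A.inv().apply((W-s['eef_pos']).reshape(-1,3)).reshape(W.shape)
Z=W[...,2];X,Y=W[...,0],W[...,1]
def pr(l,m):
    q=W[m]
    if len(q)>3: print(l,len(q),q.mean(0).round(4),cv2.minAreaRect((q[:,:2]*1000).astype(np.float32)),np.median(q[:,2]))
pp=(X>.45)&(X<.75)&(Y>.03)&(Y<.28)
pr('knob',pp&(Z>.146)&(Z<.165)&(X>.6)); pr('cross',pp&(Z>.09)&(Z<.112)&(X>.58)); 
print(np.nanmedian(Z[(abs(T[...,0]-.1)<.1)&(Z<.006)]))
```

```text
shift [-0.0015  0.0106 -0.0037] turn [-0.0006  0.0001  0.0014] | pos [0.468  0.073  0.1589] F [ 1.1 -0.4 -1.7] T [-0.05  0.09 -0.02] open 0.147 t 4.75
-0.0007836972394216768
```

View pics/w4.png

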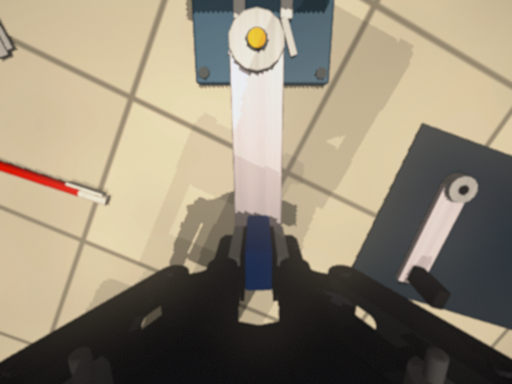

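Wrist view: the slide is held straight over the bench, die at (257,39), with the press base's front edge at row 83 spanning columns 195–328. I'll measure both in the tool frame.

Run:
```python
from h import *
im=dict(np.load('w4.npz'));s=manip.read_state();A=R.from_quat(s['orientation']);e=s['eef_pos']
W=cloud(im);T=A.inv().apply((W-e).reshape(-1,3)).reshape(W.shape);p=im['pixels'].astype(int)
u=np.arange(512)
Z=W[...,2]
b=(Z>.008)&(Z<.03)&(T[...,0]>.1)&(abs(T[...,1])<.1)
q=T[b];print('base n',len(q),'x',np.percentile(q[:,0],[0,1,99]),'y',np.percentile(q[:,1],[1,99]),'z',np.median(W[b][:,2]))
for v in range(10,84,8):
    i=np.where(b[v])[0]
    if len(i): print(v,i.min(),i.max(),T[v,i.min()].round(4),T[v,i.max()].round(4))
for c in range(205,325,10):
    i=np.where(b[:,c])[0]
    if len(i): print('front',c,i.max(),T[i.max(),c].round(4))
sl=(T[...,2]>.02)&(T[...,2]<.045)&(abs(T[...,1])<.04)&(T[...,0]>.03)
for v in range(50,205,25):
    i=np.where(sl[v])[0];print('slide',v,i.min(),i.max(),T[v,i.min()].round(4),T[v,i.max()].round(4))
hsv=cv2.cvtColor(im['pixels'],cv2.COLOR_RGB2HSV)
l=(hsv[...,1]>150)&(hsv[...,0]>15)&(hsv[...,0]<35)&sl;print('lid',T[l].mean(0),W[l].mean(0))
l=(T[...,2]<.026)&(sl);q=T[l];print('die',cv2.minEnclosingCircle((q[:,:2]*1000).astype(np.float32)))
```

```text
base n 7389 x [0.10042068 0.10076663 0.16676199] y [-0.06164804  0.06558445] z 0.013206298298992225
10 192 333 [ 0.1599 -0.0629  0.1489] [0.1594 0.066  0.1467]
18 193 333 [ 0.153  -0.0621  0.1472] [0.1533 0.0668 0.1481]
26 193 332 [ 0.1465 -0.0625  0.1473] [0.1465 0.0662 0.1472]
34 194 331 [ 0.1398 -0.0619  0.147 ] [0.1397 0.0655 0.1462]
42 194 331 [ 0.1332 -0.0625  0.1478] [0.1331 0.0662 0.1468]
50 195 330 [ 0.126  -0.0616  0.1457] [0.1264 0.0658 0.1472]
58 195 330 [ 0.1192 -0.0621  0.1461] [0.1197 0.0667 0.1485]
66 196 329 [ 0.1122 -0.0616  0.1462] [0.1123 0.0656 0.146 ]
74 196 329 [ 0.1053 -0.0624  0.148 ] [0.1056 0.0669 0.1493]
front 205 79 [ 0.1006 -0.0535  0.1458]
front 215 79 [ 0.1005 -0.0437  0.1453]
front 225 79 [ 0.1005 -0.034   0.1447]
front 235 17 [ 0.152  -0.0229  0.1406]
front 245 9 [ 0.1589 -0.0139  0.1429]
front 255 6 [ 0.1624 -0.005   0.1463]
front 265 8 [0.1602 0.004  0.1444]
front 275 14 [0.1558 0.0132 0.1455]
front 285 79 [0.1005 0.0238 0.144 ]
front 295 79 [0.1005 0.0334 0.144 ]
front 305 79 [0.1007 0.0433 0.146 ]
front 315 79 [0.1009 0.0532 0.1473]
slide 50 230 283 [ 0.1036 -0.0173  0.0271] [0.1033 0.0119 0.0253]
slide 75 231 283 [ 0.0905 -0.0168  0.025 ] [0.0907 0.0123 0.0257]
slide 100 232 283 [ 0.0773 -0.0167  0.0254] [0.0773 0.0127 0.026 ]
slide 125 232 282 [ 0.0632 -0.0172  0.0275] [0.0633 0.0124 0.026 ]
slide 150 233 282 [ 0.0486 -0.0168  0.0258] [0.0486 0.0128 0.0262]
slide 175 234 281 [ 0.0333 -0.0165  0.0249] [0.0331 0.0126 0.0261]Traceback (most recent call last):
  File "<stdin>", line 16, in <module>
    return umr_minimum(a, axis, None, out, keepdims, initial, where)
ValueError: zero-size array to reduction operation minimum which has no identity
```

>>> move_arm([
  {"dx": 0.033, "dy": 0.0147, "dz": 0.05, "wx": 0, "wy": 0, "wz": 0.002, "hand": 0},
  {"dx": 0.033, "dy": 0.0147, "dz": 0.15, "wx": 0, "wy": 0, "wz": 0.002, "hand": 0},
  {"dx": 0.033, "dy": 0.0147, "dz": 0.25, "wx": 0, "wy": 0, "wz": 0.002, "hand": 0},
  {"dx": 0.033, "dy": 0.0147, "dz": 0.34, "wx": 0, "wy": 0, "wz": 0.002, "hand": 0},
  {"dx": 0.033, "dy": 0.0147, "dz": 0.34, "wx": 0, "wy": 0, "wz": 0.002, "hand": 0},
], squeeze=60)

```text
clock: 5.3
eef_pos: [0.4754, 0.0682, 0.0532]
orientation: [0.976, 0.218, -0.005, -0.001]
contact_force: [-1.6, -0.2, -2.2]
opening: 0.15
```

```bash
cat > m.py <<'E'
from h import *
import sys
s=manip.read_state();A=R.from_quat(s['orientation']);e=s['eef_pos'];cmd(e,25.9,s)
im=manip.get_image('wrist');save(im,sys.argv[1])
W=cloud(im);T=A.inv().apply((W-e).reshape(-1,3)).reshape(W.shape);Z=W[...,2]
b=(Z>.008)&(Z<.022)&(T[...,0]>.03)&(abs(T[...,1])<.1)&~((T[...,2]<.030)&(abs(T[...,1])<.03))
sl=(T[...,2]>.02)&(T[...,2]<.028)&(abs(T[...,1])<.02)&(T[...,0]>.02)
for v in range(10,200,18):
    i=np.where(b[v])[0];j=np.where(sl[v])[0]
    if len(i)>3: print(v,'base',T[v,i.min()].round(4),T[v,i.max()].round(4),'mid',T[v,[i.min(),i.max()],1].mean().round(4))
    if len(j)>3: print(v,'slide',T[v,j.min()].round(4),T[v,j.max()].round(4),'mid',T[v,[j.min(),j.max()],1].mean().round(4))
E
python3 m.py w5.png
```

```text
shift [0. 0. 0.] turn [-0.0013  0.0031 -0.004 ] | pos [0.4754 0.0682 0.0532] F [-1.6 -0.2 -2.2] T [-0.06  0.07  0.05] open 0.15 t 5.3
10 base [ 0.1261 -0.0689  0.0394] [0.1269 0.0601 0.0421] mid -0.0044
28 base [ 0.1179 -0.0705  0.0435] [0.1168 0.0589 0.0389] mid -0.0058
46 base [ 0.1074 -0.0682  0.0392] [0.1075 0.0588 0.0393] mid -0.0047
64 base [ 0.0977 -0.0682  0.0395] [0.0978 0.0595 0.0403] mid -0.0044
64 slide [ 0.0958 -0.0153  0.0264] [0.0959 0.0144 0.0274] mid -0.0004
82 slide [ 0.0862 -0.0148  0.0245] [0.0864 0.0145 0.0264] mid -0.0001
100 slide [ 0.0767 -0.0146  0.0256] [0.0767 0.0148 0.0266] mid 0.0001
118 slide [ 0.0667 -0.0148  0.0256] [0.0667 0.0145 0.0264] mid -0.0002
136 slide [ 0.0563 -0.0146  0.0261] [0.0563 0.0146 0.0253] mid 0.0
154 slide [ 0.0455 -0.0148  0.0262] [0.0454 0.015  0.0266] mid 0.0001
172 slide [ 0.0345 -0.0144  0.0251] [0.0344 0.0146 0.0257] mid 0.0001
190 slide [ 0.0232 -0.014   0.0245] [0.0228 0.0149 0.026 ] mid 0.0004
```

View pics/w5.png

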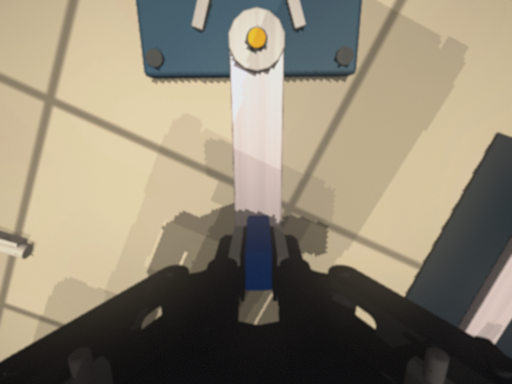

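Wrist view: die at (257,38), the flared rail ends at columns ~201 and ~297 (middle 249). So the slide sits about 4 mm right of the channel's middle. I'll let the arm settle, then re-measure.

>>> move_arm([
  {"dx": 0, "dy": -0.007, "dz": 0, "wx": 0, "wy": 0, "wz": 0, "hand": 0},
  {"dx": 0, "dy": -0.007, "dz": 0, "wx": 0, "wy": 0, "wz": 0, "hand": 0},
  {"dx": 0, "dy": -0.007, "dz": 0, "wx": 0, "wy": 0, "wz": 0, "hand": 0},
  {"dx": 0, "dy": -0.007, "dz": 0, "wx": 0, "wy": 0, "wz": 0, "hand": 0},
  {"dx": 0, "dy": -0.007, "dz": 0, "wx": 0, "wy": 0, "wz": 0, "hand": 0},
], squeeze=60)

```text
clock: 5.85
eef_pos: [0.4797, 0.0715, 0.0583]
orientation: [0.976, 0.219, 0.001, 0.0]
contact_force: [0.6, 0.0, -1.8]
opening: 0.153
```

```bash
python3 m.py w6.png
```

```text
shift [0. 0. 0.] turn [ 0.0002 -0.0004 -0.0034] | pos [0.4797 0.0715 0.0583] F [ 0.6  0.  -1.8] T [-0.04  0.07  0.03] open 0.153 t 5.85
10 base [ 0.1277 -0.0675  0.0447] [0.1282 0.0603 0.0464] mid -0.0036
28 base [ 0.1184 -0.0676  0.0455] [0.119  0.0604 0.0474] mid -0.0036
46 base [ 0.1087 -0.0676  0.0456] [0.1088 0.0604 0.0462] mid -0.0036
64 base [ 0.0985 -0.0673  0.0453] [0.0987 0.0602 0.0465] mid -0.0036
64 slide [ 0.0957 -0.0152  0.0259] [0.0956 0.0142 0.0251] mid -0.0005
82 base [ 0.088  -0.0671  0.0448] [0.0883 0.0602 0.0472] mid -0.0034
82 slide [ 0.0864 -0.0149  0.026 ] [0.0863 0.0144 0.0247] mid -0.0003
100 slide [ 0.0767 -0.0147  0.0263] [0.0767 0.0148 0.0271] mid 0.0001
118 slide [ 0.0667 -0.0149  0.0257] [0.0667 0.0144 0.0257] mid -0.0002
136 slide [ 0.0563 -0.0145  0.0251] [0.0563 0.0146 0.0253] mid 0.0001
154 slide [ 0.0454 -0.0149  0.0263] [0.0455 0.0149 0.0259] mid 0.0
172 slide [ 0.0345 -0.0144  0.025 ] [0.0343 0.0146 0.0261] mid 0.0001
190 slide [ 0.0229 -0.0141  0.0254] [0.023  0.0148 0.0251] mid 0.0004
```

>>> move_arm([
  {"dx": 0, "dy": -0.01, "dz": 0, "wx": 0, "wy": 0, "wz": 0, "hand": 0},
  {"dx": 0, "dy": -0.01, "dz": 0.01, "wx": 0, "wy": 0, "wz": 0, "hand": 0},
  {"dx": 0, "dy": -0.01, "dz": 0.02, "wx": 0, "wy": 0, "wz": 0, "hand": 0},
  {"dx": 0, "dy": -0.01, "dz": 0.03, "wx": 0, "wy": 0, "wz": 0, "hand": 0},
  {"dx": 0, "dy": -0.01, "dz": 0.03, "wx": 0, "wy": 0, "wz": 0, "hand": 0},
], squeeze=60)

```text
clock: 6.4
eef_pos: [0.4771, 0.0742, 0.0478]
orientation: [0.976, 0.219, -0.001, -0.0]
contact_force: [-0.0, 0.1, -2.0]
opening: 0.152
```

```bash
python3 m.py w7.png
```

```text
shift [0. 0. 0.] turn [-0.0002  0.0005 -0.0034] | pos [0.4771 0.0742 0.0478] F [-0.   0.1 -2. ] T [-0.04  0.13  0.04] open 0.152 t 6.4
10 base [ 0.1253 -0.0646  0.0368] [0.1248 0.0635 0.0352] mid -0.0006
28 base [ 0.1159 -0.0639  0.0353] [0.1164 0.0647 0.0373] mid 0.0004
46 base [ 0.1066 -0.0637  0.0351] [0.1067 0.0639 0.0354] mid 0.0001
64 base [ 0.097  -0.0635  0.0349] [0.0972 0.0638 0.0356] mid 0.0001
64 slide [ 0.0957 -0.0152  0.0258] [0.0956 0.0142 0.0249] mid -0.0005
82 base [ 0.0873 -0.0634  0.0363] [0.0876 0.0612 0.0388] mid -0.0011
82 slide [ 0.0864 -0.015   0.0267] [0.0864 0.0145 0.0256] mid -0.0003
100 slide [ 0.0767 -0.0145  0.025 ] [0.0768 0.0149 0.0275] mid 0.0002
118 slide [ 0.0667 -0.0147  0.0247] [0.0667 0.0144 0.0254] mid -0.0002
136 slide [ 0.0562 -0.0146  0.0267] [0.0563 0.0147 0.0262] mid 0.0
154 slide [ 0.0455 -0.0148  0.026 ] [0.0455 0.015  0.0264] mid 0.0001
172 slide [ 0.0346 -0.0144  0.0248] [0.0347 0.0145 0.0247] mid 0.0001
190 slide [ 0.023  -0.014   0.0253] [0.0232 0.0148 0.0247] mid 0.0004
```

>>> move_arm([
  {"dx": 0, "dy": 0, "dz": 0.004, "wx": 0, "wy": 0, "wz": 0, "hand": 0},
  {"dx": 0, "dy": 0, "dz": 0.007, "wx": 0, "wy": 0, "wz": 0, "hand": 0},
  {"dx": 0, "dy": 0, "dz": 0.007, "wx": 0, "wy": 0, "wz": 0, "hand": 0},
  {"dx": 0, "dy": 0, "dz": 0.007, "wx": 0, "wy": 0, "wz": 0, "hand": 0},
  {"dx": 0, "dy": 0, "dz": 0.007, "wx": 0, "wy": 0, "wz": 0, "hand": 0},
], squeeze=60)

```text
clock: 6.95
eef_pos: [0.478, 0.0742, 0.0466]
orientation: [0.976, 0.219, 0.0, 0.0]
contact_force: [0.6, -0.4, -2.1]
opening: 0.151
```

>>> move_arm([
  {"dx": 0, "dy": 0, "dz": 0.005, "wx": 0, "wy": 0, "wz": 0, "hand": 0},
  {"dx": 0, "dy": 0, "dz": 0.005, "wx": 0, "wy": 0, "wz": 0, "hand": 0},
  {"dx": 0, "dy": 0, "dz": 0.005, "wx": 0, "wy": 0, "wz": 0, "hand": 0},
  {"dx": 0, "dy": 0, "dz": 0.005, "wx": 0, "wy": 0, "wz": 0, "hand": 0},
  {"dx": 0, "dy": 0, "dz": 0.005, "wx": 0, "wy": 0, "wz": 0, "hand": 0},
], squeeze=60)

```text
clock: 7.45
eef_pos: [0.478, 0.0741, 0.0456]
orientation: [0.976, 0.219, 0.0, 0.0]
contact_force: [-4.0, -1.2, 5.9]
opening: 0.154
```

>>> move_arm([
  {"dx": 0.02, "dy": 0, "dz": -0.002, "wx": 0, "wy": 0, "wz": 0, "hand": 0},
  {"dx": 0.04, "dy": 0, "dz": -0.002, "wx": 0, "wy": 0, "wz": 0, "hand": 0},
  {"dx": 0.06, "dy": 0, "dz": -0.002, "wx": 0, "wy": 0, "wz": 0, "hand": 0},
  {"dx": 0.08, "dy": 0, "dz": -0.002, "wx": 0, "wy": 0, "wz": 0, "hand": 0},
  {"dx": 0.08, "dy": 0, "dz": -0.002, "wx": 0, "wy": 0, "wz": 0, "hand": 0},
], squeeze=60)

```text
clock: 7.95
eef_pos: [0.5011, 0.0848, 0.046]
orientation: [0.976, 0.219, 0.001, 0.0]
contact_force: [0.3, -0.9, 2.6]
opening: 0.149
```

```bash
python3 m.py w8.png
```

```text
shift [0. 0. 0.] turn [ 0.0002 -0.0007 -0.0034] | pos [0.5011 0.0848 0.046 ] F [ 0.3 -0.9  2.6] T [-0.01 -0.12 -0.02] open 0.149 t 7.95
10 base [ 0.1244 -0.0652  0.034 ] [0.1252 0.064  0.0367] mid -0.0006
10 slide [ 0.1221 -0.0193  0.0264] [0.1221 0.0195 0.0263] mid 0.0001
28 base [ 0.1153 -0.0648  0.0331] [0.1158 0.0632 0.0349] mid -0.0008
28 slide [ 0.1136 -0.0196  0.0263] [0.1137 0.0198 0.0266] mid 0.0001
46 base [ 0.1063 -0.065   0.0338] [0.1061 0.0623 0.0327] mid -0.0013
64 base [ 0.0969 -0.0651  0.0344] [0.0972 0.0639 0.0359] mid -0.0006
64 slide [ 0.0956 -0.0151  0.0251] [0.0954 0.0141 0.0239] mid -0.0005
82 base [ 0.087  -0.0647  0.0335] [0.0871 0.0631 0.0337] mid -0.0008
82 slide [ 0.0863 -0.0148  0.025 ] [0.0863 0.0145 0.0253] mid -0.0002
100 base [ 0.0769 -0.0647  0.0336] [0.0769 0.0629 0.0337] mid -0.0009
100 slide [ 0.0766 -0.0145  0.0247] [0.0766 0.0147 0.0249] mid 0.0001
118 base [ 0.0664 -0.0645  0.0333] [0.0664 0.0641 0.0357] mid -0.0002
118 slide [ 0.0666 -0.0149  0.0263] [0.0667 0.0143 0.0249] mid -0.0003
136 slide [ 0.0564 -0.0144  0.0242] [0.0563 0.0146 0.0253] mid 0.0001
154 slide [ 0.0455 -0.0148  0.0258] [0.0456 0.0149 0.0251] mid 0.0
172 slide [ 0.0344 -0.0144  0.0256] [0.0347 0.0145 0.0243] mid 0.0
190 slide [ 0.0228 -0.0141  0.0257] [0.0227 0.0149 0.0263] mid 0.0004
```

View pics/w8.png

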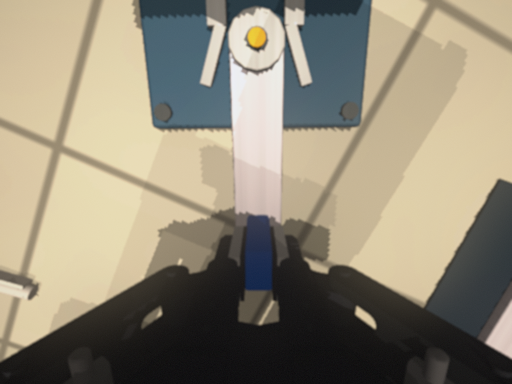

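Wrist view: die at (257,38), now between the flared rails (tips at (208,85) and (306,85)), centred to within about 0.5 mm. I'll keep sliding it in.

>>> move_arm([
  {"dx": 0.02, "dy": -0.002, "dz": 0, "wx": 0, "wy": 0, "wz": 0, "hand": 0},
  {"dx": 0.04, "dy": -0.002, "dz": 0, "wx": 0, "wy": 0, "wz": 0, "hand": 0},
  {"dx": 0.06, "dy": -0.002, "dz": 0, "wx": 0, "wy": 0, "wz": 0, "hand": 0},
  {"dx": 0.08, "dy": -0.002, "dz": 0, "wx": 0, "wy": 0, "wz": 0, "hand": 0},
  {"dx": 0.1, "dy": -0.002, "dz": 0, "wx": 0, "wy": 0, "wz": 0, "hand": 0},
], squeeze=60)

```text
clock: 8.5
eef_pos: [0.5257, 0.0972, 0.0463]
orientation: [0.976, 0.219, -0.002, 0.0]
contact_force: [-6.6, -3.6, 10.5]
opening: 0.15
```

```bash
python3 m.py w9.png
```

```text
shift [0. 0. 0.] turn [ 0.      0.0011 -0.0034] | pos [0.5257 0.0972 0.0463] F [-6.6 -3.6 10.5] T [-0.58  0.79 -0.11] open 0.15 t 8.5
10 base [ 0.1243 -0.0646  0.0337] [0.1243 0.0635 0.0338] mid -0.0006
10 slide [ 0.1221 -0.0199  0.0263] [0.1222 0.0195 0.0267] mid -0.0002
28 base [ 0.1154 -0.0644  0.0336] [0.1154 0.0632 0.0334] mid -0.0006
28 slide [ 0.1136 -0.0196  0.0263] [0.1139 0.0198 0.0274] mid 0.0001
46 base [ 0.1062 -0.0644  0.0336] [0.1063 0.0632 0.0337] mid -0.0006
46 slide [ 0.1048 -0.02    0.0265] [0.1048 0.0195 0.0263] mid -0.0002
64 base [ 0.097  -0.0647  0.0349] [0.0968 0.0636 0.0334] mid -0.0006
64 slide [ 0.0958 -0.0198  0.0264] [0.0957 0.0198 0.0262] mid 0.0
82 base [ 0.087  -0.0644  0.0342] [0.0872 0.064  0.0348] mid -0.0002
82 slide [ 0.0864 -0.0196  0.0268] [0.0864 0.0197 0.027 ] mid 0.0001
100 base [ 0.0769 -0.0641  0.0336] [0.0769 0.0632 0.0328] mid -0.0005
100 slide [ 0.0766 -0.0145  0.0246] [0.0767 0.0199 0.0262] mid 0.0027
118 base [ 0.0664 -0.0644  0.0346] [0.0664 0.065  0.0365] mid 0.0003
118 slide [ 0.0666 -0.0149  0.0259] [0.0666 0.015  0.026 ] mid 0.0
136 base [ 0.0556 -0.0635  0.0326] [0.0556 0.064  0.0339] mid 0.0002
136 slide [ 0.0562 -0.0146  0.0261] [0.0563 0.0146 0.0253] mid 0.0
154 base [ 0.0442 -0.0639  0.0337] [0.0444 0.0638 0.0336] mid -0.0
154 slide [ 0.0456 -0.0141  0.0249] [0.0455 0.0149 0.026 ] mid 0.0004
172 slide [ 0.0345 -0.0144  0.025 ] [0.0344 0.0152 0.0258] mid 0.0004
190 slide [ 0.0229 -0.0141  0.0254] [0.0231 0.0147 0.0246] mid 0.0003
```

>>> move_arm([
  {"dx": 0.0, "dy": 0, "dz": -0.003, "wx": 0, "wy": 0, "wz": 0, "hand": 0},
  {"dx": 0.016, "dy": 0, "dz": -0.003, "wx": 0, "wy": 0, "wz": 0, "hand": 0},
  {"dx": 0.032, "dy": 0, "dz": -0.003, "wx": 0, "wy": 0, "wz": 0, "hand": 0},
  {"dx": 0.048, "dy": 0, "dz": -0.003, "wx": 0, "wy": 0, "wz": 0, "hand": 0},
  {"dx": 0.06, "dy": 0, "dz": -0.003, "wx": 0, "wy": 0, "wz": 0, "hand": 0},
], squeeze=60)

```text
clock: 9.05
eef_pos: [0.542, 0.1053, 0.0464]
orientation: [0.976, 0.219, -0.001, 0.0]
contact_force: [-3.6, -1.9, 5.1]
opening: 0.152
```

>>> move_arm([
  {"dx": 0.006, "dy": 0, "dz": 0, "wx": 0, "wy": 0, "wz": 0, "hand": 0},
  {"dx": 0.012, "dy": 0, "dz": 0, "wx": 0, "wy": 0, "wz": 0, "hand": 0},
  {"dx": 0.018, "dy": 0, "dz": 0, "wx": 0, "wy": 0, "wz": 0, "hand": 0},
  {"dx": 0.023, "dy": 0, "dz": 0, "wx": 0, "wy": 0, "wz": 0, "hand": 0},
  {"dx": 0.025, "dy": 0, "dz": 0, "wx": 0, "wy": 0, "wz": 0, "hand": 0},
], squeeze=60)

```text
clock: 9.55
eef_pos: [0.5488, 0.1085, 0.0464]
orientation: [0.976, 0.219, -0.001, 0.0]
contact_force: [-2.9, -1.6, 5.9]
opening: 0.152
```

```bash
python3 m.py w10.png | grep base | tail -2; python3 -c "
from h import *
im=manip.get_image('top');W=cloud(im);p=im['pixels'].astype(int);X,Y,Z=W[...,0],W[...,1],W[...,2]
save(im,'t2.png')"
```

```text
154 base [ 0.0441 -0.0642  0.0347] [0.0443 0.0639 0.0339] mid -0.0002
172 base [ 0.0323 -0.0642  0.035 ] [0.0321 0.0653 0.0365] mid 0.0006
```

>>> move_arm([
  {"dx": 0.004, "dy": 0, "dz": 0, "wx": 0, "wy": 0, "wz": 0, "hand": 0},
  {"dx": 0.007, "dy": 0, "dz": 0, "wx": 0, "wy": 0, "wz": 0, "hand": 0},
  {"dx": 0.01, "dy": 0, "dz": 0, "wx": 0, "wy": 0, "wz": 0, "hand": 0},
  {"dx": 0.013, "dy": 0, "dz": 0, "wx": 0, "wy": 0, "wz": 0, "hand": 0},
  {"dx": 0.013, "dy": 0, "dz": 0, "wx": 0, "wy": 0, "wz": 0, "hand": 0},
], squeeze=60)

```text
clock: 10.15
eef_pos: [0.5498, 0.109, 0.0464]
orientation: [0.976, 0.219, -0.004, 0.001]
contact_force: [-10.6, -5.3, 12.1]
opening: 0.152
```

>>> move_arm([
  {"dx": 0.0, "dy": 0, "dz": -0.006, "wx": 0, "wy": 0, "wz": 0, "hand": 0},
  {"dx": 0.003, "dy": 0, "dz": -0.006, "wx": 0, "wy": 0, "wz": 0, "hand": 0},
  {"dx": 0.006, "dy": 0, "dz": -0.006, "wx": 0, "wy": 0, "wz": 0, "hand": 0},
  {"dx": 0.006, "dy": 0, "dz": -0.006, "wx": 0, "wy": 0, "wz": 0, "hand": 0},
  {"dx": 0.006, "dy": 0, "dz": -0.006, "wx": 0, "wy": 0, "wz": 0, "hand": 0},
], squeeze=60)

```text
clock: 10.65
eef_pos: [0.5498, 0.1094, 0.0467]
orientation: [0.976, 0.219, -0.006, 0.0]
contact_force: [-10.1, -6.3, 7.9]
opening: 0.152
```

```bash
python3 m.py w11.png | grep -v slide|tail -4
python3 - <<'E'
from h import *
s=manip.get_image('scene'); c=s['pixels'][180:300,210:370,::-1]
w=cv2.imread('pics/w11.png')
cv2.imwrite('pics/c1.png',np.hstack([cv2.resize(c,(400,300)),cv2.resize(w,(400,300))]))
E
```

```text
118 base [ 0.0664 -0.0633  0.0334] [0.0665 0.065  0.0347] mid 0.0009
136 base [ 0.0556 -0.0631  0.0332] [0.0557 0.0645 0.0334] mid 0.0007
154 base [ 0.0443 -0.0631  0.0334] [0.0442 0.065  0.0351] mid 0.0009
172 base [ 0.0327 -0.063   0.0334] [0.0324 0.0648 0.0349] mid 0.0009
```

View pics/c1.png

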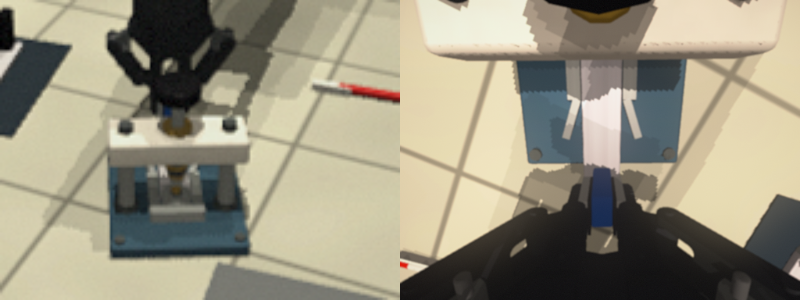

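Left view (from behind the press): the crucible stands below the punch with the slide's nose at the back stop. Right view (wrist): the base's front edge is at the row expected for home, about 10 mm ahead of the handle's centre. I'll ease off and release.

>>> move_arm([
  {"dx": -0.01, "dy": 0, "dz": 0, "wx": 0, "wy": 0, "wz": 0, "hand": 0},
  {"dx": -0.01, "dy": 0, "dz": 0, "wx": 0, "wy": 0, "wz": 0, "hand": 0.2},
  {"dx": -0.01, "dy": 0, "dz": 0, "wx": 0, "wy": 0, "wz": 0, "hand": 0.5},
  {"dx": -0.01, "dy": 0, "dz": 0, "wx": 0, "wy": 0, "wz": 0, "hand": 0.5},
  {"dx": -0.01, "dy": 0, "dz": 0, "wx": 0, "wy": 0, "wz": 0, "hand": 0.5},
], squeeze=60)

```text
clock: 11.25
eef_pos: [0.5524, 0.1101, 0.0484]
orientation: [0.976, 0.219, 0.0, -0.0]
contact_force: [-0.1, -0.2, 0.9]
opening: 0.499
```

Run:
```python
from h import *
cmd([.5498,.109,.25],25.5)
im=manip.get_image('wrist');W=cloud(im);p=im['pixels'].astype(int);Z=W[...,2];s=manip.read_state();A=R.from_quat(s['orientation']);save(im,'w12.png')
T=A.inv().apply((W-s['eef_pos']).reshape(-1,3)).reshape(W.shape)
m=(p[...,2]>p[...,0]+40)&(Z>.065)&(Z<.08)&(abs(T[...,1])<.03)
q=T[m];print(len(q),cv2.minAreaRect((q[:,:2]*1000).astype(np.float32)))
```

```text
shift [-8.800e-03 -3.000e-04 -6.722e-01] turn [ 0.     -0.0002 -0.0012] | pos [0.5524 0.1101 0.0484] F [-0.1 -0.2  0.9] T [ 0.03 -0.    0.02] open 0.499 t 11.25
928 ((-5.574686527252197, 0.3332977294921875), (12.18763542175293, 21.178123474121094), 88.89830017089844)
```

>>> move_arm([
  {"dx": 0, "dy": 0, "dz": -0.05, "wx": 0, "wy": 0, "wz": 0, "hand": 0.5},
  {"dx": 0, "dy": 0, "dz": -0.17, "wx": 0, "wy": 0, "wz": 0, "hand": 0.5},
  {"dx": 0, "dy": 0, "dz": -0.32, "wx": 0, "wy": 0, "wz": 0, "hand": 0.5},
  {"dx": 0, "dy": 0, "dz": -0.47, "wx": 0, "wy": 0, "wz": 0, "hand": 0},
  {"dx": 0, "dy": 0, "dz": -0.57, "wx": 0, "wy": 0, "wz": 0, "hand": 0},
], squeeze=60)

```text
clock: 11.8
eef_pos: [0.5537, 0.1101, 0.2248]
orientation: [0.976, 0.219, 0.003, 0.0]
contact_force: [1.3, 0.1, -1.3]
opening: 0.167
```

>>> move_arm([
  {"dx": 0, "dy": 0, "dz": 0, "wx": 0, "wy": 0, "wz": 0, "hand": 0},
  {"dx": 0, "dy": 0, "dz": 0, "wx": 0, "wy": 0, "wz": 0, "hand": 0},
  {"dx": 0, "dy": 0, "dz": 0, "wx": 0, "wy": 0, "wz": 0, "hand": 0},
  {"dx": 0, "dy": 0, "dz": 0, "wx": 0, "wy": 0, "wz": 0, "hand": 0},
  {"dx": 0, "dy": 0, "dz": 0, "wx": 0, "wy": 0, "wz": 0, "hand": 0},
], squeeze=60)

```text
clock: 12.3
eef_pos: [0.5508, 0.1097, 0.2175]
orientation: [0.976, 0.219, -0.002, -0.0]
contact_force: [0.7, -0.3, -0.5]
opening: 0.004
```

```bash
cat > k.py <<'E'
from h import *
s=manip.read_state();A=R.from_quat(s['orientation']);e=s['eef_pos'];cmd([.648,.158,.2],25.7,s)
y=np.radians(25.5);Rt=np.array([[np.cos(y),np.sin(y)],[-np.sin(y),np.cos(y)]])
for n in('wrist','top'):
    im=manip.get_image(n);save(im,'k_%s_%.2f.png'%(n,s['clock']));W=cloud(im);p=im['pixels'].astype(int);X,Y,Z=W[...,0],W[...,1],W[...,2]
    def pr(l,m):
        q=W[m]
        if len(q)<8: print(n,l,len(q));return
        r=cv2.minAreaRect((q[:,:2]*1000).astype(np.float32));U=(q[:,:2]-[.648,.158])@Rt.T
        print(n,l,len(q),np.round(r[0],1),np.round(r[1],1),round(r[2],1),'z',np.median(q[:,2]).round(4),'press x',np.percentile(U[:,0],[1,99]).round(4),'y',np.percentile(U[:,1],[1,99]).round(4))
    near=(abs(X-.62)<.13)&(abs(Y-.14)<.13)
    pr('handle',near&(p[...,2]>p[...,0]+40)&(Z>.066)&(Z<.08))
    pr('base',near&(Z>.009)&(Z<.018)); pr('cross',near&(Z>.095)&(Z<.11)&(p.min(-1)>90)); pr('knob',near&(Z>.148)&(Z<.162)&(p.max(-1)<90)&(X>.6))
E
python3 k.py
```

```text
shift [ 0.3618 -0.0071  0.0571] turn [-0.0004  0.001  -0.0024] | pos [0.5508 0.1097 0.2175] F [ 0.7 -0.3 -0.5] T [ 0.04 -0.03  0.01] open 0.004 t 12.3
wrist handle 233 [547.1 107.4] [21.3 12. ] 25.5 z 0.071 press x [-0.1234 -0.1022] y [-0.0082  0.0037]
wrist base 6090 [628.1 146.1] [160.2 130.1] 25.7 z 0.0131 press x [-0.1013  0.0557] y [-0.0658  0.0614]
wrist cross 5252 [645.7 154.8] [ 45.6 130. ] 25.8 z 0.1029 press x [-0.0259  0.0188] y [-0.0654  0.0613]
wrist knob 3341 [645.5 155.1] [42.8 40.7] 37.4 z 0.1551 press x [-0.0236  0.016 ] y [-0.0209  0.0174]
top handle 10 [540.9 103.4] [8.2 8.2] 26.6 z 0.0719 press x [-0.1242 -0.1161] y [-0.0071  0.001 ]
top base 72 [621.9 116.7] [ 88.2 197.8] 81.5 z 0.0134 press x [-0.1185  0.0552] y [-0.0656  0.0603]
top cross 0
top knob 0
```

The slide measures as home: handle to plunger axis is 109.7 mm against 110 mm. The knob centre is (0.6458, 0.155). I'll move the shut fingers above it.

>>> move_arm([
  {"dx": 0.12, "dy": 0, "dz": 0, "wx": 0, "wy": 0, "wz": 0, "hand": 0},
  {"dx": 0.26, "dy": 0, "dz": 0.02, "wx": 0, "wy": 0, "wz": 0, "hand": 0},
  {"dx": 0.35, "dy": 0, "dz": 0.1, "wx": 0, "wy": 0, "wz": 0, "hand": 0},
  {"dx": 0.35, "dy": 0, "dz": 0.13, "wx": 0, "wy": 0, "wz": 0, "hand": 0},
  {"dx": 0.35, "dy": 0, "dz": 0.13, "wx": 0, "wy": 0, "wz": 0, "hand": 0},
], squeeze=60)

```text
clock: 12.9
eef_pos: [0.6448, 0.1545, 0.1765]
orientation: [0.976, 0.219, -0.004, -0.0]
contact_force: [-0.2, -0.1, -0.9]
opening: -0.002
```

>>> move_arm([
  {"dx": 0, "dy": 0, "dz": 0.02, "wx": 0, "wy": 0, "wz": 0, "hand": 0},
  {"dx": 0, "dy": 0, "dz": 0.035, "wx": 0, "wy": 0, "wz": 0, "hand": 0},
  {"dx": 0, "dy": 0, "dz": 0.04, "wx": 0, "wy": 0, "wz": 0, "hand": 0},
  {"dx": 0, "dy": 0, "dz": 0.04, "wx": 0, "wy": 0, "wz": 0, "hand": 0},
  {"dx": 0, "dy": 0, "dz": 0.04, "wx": 0, "wy": 0, "wz": 0, "hand": 0},
], squeeze=60)

```text
clock: 13.4
eef_pos: [0.647, 0.1545, 0.1691]
orientation: [0.976, 0.219, 0.001, 0.0]
contact_force: [0.9, -0.1, -0.3]
opening: 0.0
```

```bash
python3 -c "
from h import *
cmd([.6458,.155,.156],25.7)"
```

```text
shift [-0.003  -0.0031  0.0436] turn [ 0.0001 -0.0003 -0.0024] | pos [0.647  0.1545 0.1691] F [ 0.9 -0.1 -0.3] T [-0.03  0.02 -0.03] open 0.0 t 13.4
```

>>> move_arm([
  {"dx": -0.003, "dy": -0.002, "dz": 0.015, "wx": 0, "wy": 0, "wz": 0, "hand": 0},
  {"dx": -0.003, "dy": -0.002, "dz": 0.03, "wx": 0, "wy": 0, "wz": 0, "hand": 0},
  {"dx": -0.003, "dy": -0.002, "dz": 0.04, "wx": 0, "wy": 0, "wz": 0, "hand": 0},
  {"dx": -0.003, "dy": -0.002, "dz": 0.05, "wx": 0, "wy": 0, "wz": 0, "hand": 0},
  {"dx": -0.003, "dy": -0.002, "dz": 0.05, "wx": 0, "wy": 0, "wz": 0, "hand": 0},
], squeeze=60)

```text
clock: 13.9
eef_pos: [0.6455, 0.1548, 0.1529]
orientation: [0.976, 0.219, -0.001, -0.0]
contact_force: [-1.3, -0.8, 3.1]
opening: -0.004
```

>>> move_arm([
  {"dx": 0, "dy": 0, "dz": 0.004, "wx": 0, "wy": 0, "wz": 0, "hand": 0},
  {"dx": 0, "dy": 0, "dz": 0.008, "wx": 0, "wy": 0, "wz": 0, "hand": 0},
  {"dx": 0, "dy": 0, "dz": 0.01, "wx": 0, "wy": 0, "wz": 0, "hand": 0},
  {"dx": 0, "dy": 0, "dz": 0.01, "wx": 0, "wy": 0, "wz": 0, "hand": 0},
  {"dx": 0, "dy": 0, "dz": 0.01, "wx": 0, "wy": 0, "wz": 0, "hand": 0},
], squeeze=60)

```text
clock: 14.4
eef_pos: [0.6457, 0.1548, 0.1503]
orientation: [0.976, 0.219, -0.0, -0.0]
contact_force: [-1.6, 0.0, 2.3]
opening: 0.001
```

>>> move_arm([
  {"dx": 0, "dy": 0, "dz": 0.003, "wx": 0, "wy": 0, "wz": 0, "hand": 0},
  {"dx": 0, "dy": 0, "dz": 0.006, "wx": 0, "wy": 0, "wz": 0, "hand": 0},
  {"dx": 0, "dy": 0, "dz": 0.008, "wx": 0, "wy": 0, "wz": 0, "hand": 0},
  {"dx": 0, "dy": 0, "dz": 0.008, "wx": 0, "wy": 0, "wz": 0, "hand": 0},
  {"dx": 0, "dy": 0, "dz": 0.008, "wx": 0, "wy": 0, "wz": 0, "hand": 0},
])

```text
clock: 14.9
eef_pos: [0.6458, 0.1548, 0.1482]
orientation: [0.976, 0.219, 0.0, -0.0]
contact_force: [-3.2, -0.1, 5.1]
opening: 0.0
```

>>> move_arm([
  {"dx": 0, "dy": 0, "dz": 0.003, "wx": 0, "wy": 0, "wz": 0, "hand": 0},
  {"dx": 0, "dy": 0, "dz": 0.006, "wx": 0, "wy": 0, "wz": 0, "hand": 0},
  {"dx": 0, "dy": 0, "dz": 0.008, "wx": 0, "wy": 0, "wz": 0, "hand": 0},
  {"dx": 0, "dy": 0, "dz": 0.008, "wx": 0, "wy": 0, "wz": 0, "hand": 0},
  {"dx": 0, "dy": 0, "dz": 0.008, "wx": 0, "wy": 0, "wz": 0, "hand": 0},
])

```text
clock: 15.4
eef_pos: [0.6459, 0.1548, 0.1467]
orientation: [0.976, 0.219, 0.0, 0.0]
contact_force: [-4.9, -0.2, 7.1]
opening: 0.001
```

>>> move_arm([
  {"dx": -0.003, "dy": -0.001, "dz": 0.0, "wx": 0, "wy": 0, "wz": 0, "hand": 0},
  {"dx": -0.003, "dy": -0.001, "dz": 0.003, "wx": 0, "wy": 0, "wz": 0, "hand": 0},
  {"dx": -0.003, "dy": -0.001, "dz": 0.006, "wx": 0, "wy": 0, "wz": 0, "hand": 0},
  {"dx": -0.003, "dy": -0.001, "dz": 0.006, "wx": 0, "wy": 0, "wz": 0, "hand": 0},
  {"dx": -0.003, "dy": -0.001, "dz": 0.006, "wx": 0, "wy": 0, "wz": 0, "hand": 0},
])

```text
clock: 15.9
eef_pos: [0.6458, 0.1549, 0.1456]
orientation: [0.976, 0.219, 0.001, 0.0]
contact_force: [-3.5, -0.6, 9.3]
opening: 0.004
```

>>> move_arm([
  {"dx": 0, "dy": 0, "dz": 0.003, "wx": 0, "wy": 0, "wz": 0, "hand": 0},
  {"dx": 0, "dy": 0, "dz": 0.006, "wx": 0, "wy": 0, "wz": 0, "hand": 0},
  {"dx": 0, "dy": 0, "dz": 0.006, "wx": 0, "wy": 0, "wz": 0, "hand": 0},
  {"dx": 0, "dy": 0, "dz": 0.006, "wx": 0, "wy": 0, "wz": 0, "hand": 0},
  {"dx": 0, "dy": 0, "dz": 0.006, "wx": 0, "wy": 0, "wz": 0, "hand": 0},
])

```text
clock: 16.4
eef_pos: [0.6458, 0.1548, 0.1442]
orientation: [0.976, 0.219, 0.001, 0.0]
contact_force: [-3.9, -0.6, 10.2]
opening: 0.002
```

>>> move_arm([
  {"dx": -0.001, "dy": 0, "dz": 0.003, "wx": 0, "wy": 0, "wz": 0, "hand": 0},
  {"dx": -0.001, "dy": 0, "dz": 0.005, "wx": 0, "wy": 0, "wz": 0, "hand": 0},
  {"dx": -0.001, "dy": 0, "dz": 0.005, "wx": 0, "wy": 0, "wz": 0, "hand": 0},
  {"dx": -0.001, "dy": 0, "dz": 0.005, "wx": 0, "wy": 0, "wz": 0, "hand": 0},
  {"dx": -0.001, "dy": 0, "dz": 0.005, "wx": 0, "wy": 0, "wz": 0, "hand": 0},
])

```text
clock: 16.9
eef_pos: [0.6459, 0.1548, 0.1431]
orientation: [0.976, 0.219, 0.002, 0.0]
contact_force: [-4.4, -0.3, 10.8]
opening: 0.0
```

>>> move_arm([
  {"dx": -0.001, "dy": 0, "dz": 0.003, "wx": 0, "wy": 0, "wz": 0, "hand": 0},
  {"dx": -0.001, "dy": 0, "dz": 0.005, "wx": 0, "wy": 0, "wz": 0, "hand": 0},
  {"dx": -0.001, "dy": 0, "dz": 0.005, "wx": 0, "wy": 0, "wz": 0, "hand": 0},
  {"dx": -0.001, "dy": 0, "dz": 0.005, "wx": 0, "wy": 0, "wz": 0, "hand": 0},
  {"dx": -0.001, "dy": 0, "dz": 0.005, "wx": 0, "wy": 0, "wz": 0, "hand": 0},
])

```text
clock: 17.4
eef_pos: [0.6459, 0.1548, 0.142]
orientation: [0.976, 0.219, 0.002, 0.0]
contact_force: [-4.2, -0.7, 11.2]
opening: -0.004
```

>>> move_arm([
  {"dx": -0.001, "dy": 0, "dz": 0.002, "wx": 0, "wy": 0, "wz": 0, "hand": 0},
  {"dx": -0.001, "dy": 0, "dz": 0.004, "wx": 0, "wy": 0, "wz": 0, "hand": 0},
  {"dx": -0.001, "dy": 0, "dz": 0.004, "wx": 0, "wy": 0, "wz": 0, "hand": 0},
  {"dx": -0.001, "dy": 0, "dz": 0.004, "wx": 0, "wy": 0, "wz": 0, "hand": 0},
  {"dx": -0.001, "dy": 0, "dz": 0.004, "wx": 0, "wy": 0, "wz": 0, "hand": 0},
])

```text
clock: 17.9
eef_pos: [0.6459, 0.1548, 0.1411]
orientation: [0.976, 0.219, 0.002, 0.0]
contact_force: [-3.7, 0.0, 11.8]
opening: 0.003
```

>>> move_arm([
  {"dx": -0.001, "dy": 0, "dz": 0.002, "wx": 0, "wy": 0, "wz": 0, "hand": 0},
  {"dx": -0.001, "dy": 0, "dz": 0.004, "wx": 0, "wy": 0, "wz": 0, "hand": 0},
  {"dx": -0.001, "dy": 0, "dz": 0.004, "wx": 0, "wy": 0, "wz": 0, "hand": 0},
  {"dx": -0.001, "dy": 0, "dz": 0.004, "wx": 0, "wy": 0, "wz": 0, "hand": 0},
  {"dx": -0.001, "dy": 0, "dz": 0.004, "wx": 0, "wy": 0, "wz": 0, "hand": 0},
])

```text
clock: 18.4
eef_pos: [0.6458, 0.1548, 0.14]
orientation: [0.976, 0.219, 0.003, -0.0]
contact_force: [-3.2, 0.7, 13.3]
opening: -0.002
```

>>> move_arm([
  {"dx": -0.001, "dy": 0, "dz": 0.002, "wx": 0, "wy": 0, "wz": 0, "hand": 0},
  {"dx": -0.001, "dy": 0, "dz": 0.004, "wx": 0, "wy": 0, "wz": 0, "hand": 0},
  {"dx": -0.001, "dy": 0, "dz": 0.004, "wx": 0, "wy": 0, "wz": 0, "hand": 0},
  {"dx": -0.001, "dy": 0, "dz": 0.004, "wx": 0, "wy": 0, "wz": 0, "hand": 0},
  {"dx": -0.001, "dy": 0, "dz": 0.004, "wx": 0, "wy": 0, "wz": 0, "hand": 0},
])

```text
clock: 18.9
eef_pos: [0.6459, 0.1548, 0.1393]
orientation: [0.976, 0.219, 0.003, -0.0]
contact_force: [-3.3, 0.4, 13.5]
opening: -0.003
```

>>> move_arm([
  {"dx": 0, "dy": 0, "dz": 0.002, "wx": 0, "wy": 0, "wz": 0, "hand": 0},
  {"dx": 0, "dy": 0, "dz": 0.004, "wx": 0, "wy": 0, "wz": 0, "hand": 0},
  {"dx": 0, "dy": 0, "dz": 0.004, "wx": 0, "wy": 0, "wz": 0, "hand": 0},
  {"dx": 0, "dy": 0, "dz": 0.004, "wx": 0, "wy": 0, "wz": 0, "hand": 0},
  {"dx": 0, "dy": 0, "dz": 0.004, "wx": 0, "wy": 0, "wz": 0, "hand": 0},
])

```text
clock: 19.4
eef_pos: [0.6459, 0.1548, 0.1389]
orientation: [0.976, 0.219, 0.003, -0.0]
contact_force: [-4.3, 0.1, 15.8]
opening: 0.0
```

>>> move_arm([
  {"dx": 0, "dy": 0, "dz": 0.001, "wx": 0, "wy": 0, "wz": 0, "hand": 0},
  {"dx": 0, "dy": 0, "dz": 0.002, "wx": 0, "wy": 0, "wz": 0, "hand": 0},
  {"dx": 0, "dy": 0, "dz": 0.003, "wx": 0, "wy": 0, "wz": 0, "hand": 0},
  {"dx": 0, "dy": 0, "dz": 0.003, "wx": 0, "wy": 0, "wz": 0, "hand": 0},
  {"dx": 0, "dy": 0, "dz": 0.003, "wx": 0, "wy": 0, "wz": 0, "hand": 0},
])

```text
clock: 19.9
eef_pos: [0.6459, 0.1548, 0.1385]
orientation: [0.976, 0.219, 0.003, -0.0]
contact_force: [-6.3, 0.6, 17.4]
opening: -0.001
```

>>> move_arm([
  {"dx": 0, "dy": 0, "dz": 0, "wx": 0, "wy": 0, "wz": 0, "hand": 0},
  {"dx": 0, "dy": 0, "dz": 0, "wx": 0, "wy": 0, "wz": 0, "hand": 0},
  {"dx": 0, "dy": 0, "dz": 0, "wx": 0, "wy": 0, "wz": 0, "hand": 0},
  {"dx": 0, "dy": 0, "dz": 0, "wx": 0, "wy": 0, "wz": 0, "hand": 0},
  {"dx": 0, "dy": 0, "dz": 0, "wx": 0, "wy": 0, "wz": 0, "hand": 0},
])

```text
clock: 20.4
eef_pos: [0.6459, 0.1548, 0.1385]
orientation: [0.976, 0.219, 0.003, -0.0]
contact_force: [-6.1, 0.2, 17.8]
opening: -0.004
```

Firm stop reached, 17.8 N. I'll hold for more than another second, easing off a little of the lateral push.

>>> move_arm([
  {"dx": -0.002, "dy": 0, "dz": 0, "wx": 0, "wy": 0, "wz": 0, "hand": 0},
  {"dx": -0.002, "dy": 0, "dz": 0.0005, "wx": 0, "wy": 0, "wz": 0, "hand": 0},
  {"dx": -0.002, "dy": 0, "dz": 0.0005, "wx": 0, "wy": 0, "wz": 0, "hand": 0},
  {"dx": -0.002, "dy": 0, "dz": 0.0005, "wx": 0, "wy": 0, "wz": 0, "hand": 0},
  {"dx": -0.002, "dy": 0, "dz": 0.0005, "wx": 0, "wy": 0, "wz": 0, "hand": 0},
])

```text
clock: 20.9
eef_pos: [0.6459, 0.1548, 0.1386]
orientation: [0.976, 0.219, 0.004, -0.0]
contact_force: [-4.7, 1.2, 17.5]
opening: 0.002
```

>>> move_arm([
  {"dx": 0, "dy": 0, "dz": 0, "wx": 0, "wy": 0, "wz": 0, "hand": 0},
  {"dx": 0, "dy": 0, "dz": 0, "wx": 0, "wy": 0, "wz": 0, "hand": 0},
  {"dx": 0, "dy": 0, "dz": 0, "wx": 0, "wy": 0, "wz": 0, "hand": 0},
  {"dx": 0, "dy": 0, "dz": 0, "wx": 0, "wy": 0, "wz": 0, "hand": 0},
  {"dx": 0, "dy": 0, "dz": 0, "wx": 0, "wy": 0, "wz": 0, "hand": 0},
])

```text
clock: 21.4
eef_pos: [0.6459, 0.1548, 0.1386]
orientation: [0.976, 0.219, 0.004, -0.0]
contact_force: [-5.2, 1.2, 17.3]
opening: 0.001
```

>>> move_arm([
  {"dx": 0, "dy": 0, "dz": 0, "wx": 0, "wy": 0, "wz": 0, "hand": 0},
  {"dx": 0, "dy": 0, "dz": 0, "wx": 0, "wy": 0, "wz": 0, "hand": 0},
  {"dx": 0, "dy": 0, "dz": 0, "wx": 0, "wy": 0, "wz": 0, "hand": 0},
  {"dx": 0, "dy": 0, "dz": 0, "wx": 0, "wy": 0, "wz": 0, "hand": 0},
  {"dx": 0, "dy": 0, "dz": 0, "wx": 0, "wy": 0, "wz": 0, "hand": 0},
])

```text
clock: 21.9
eef_pos: [0.6459, 0.1548, 0.1385]
orientation: [0.976, 0.219, 0.004, -0.0]
contact_force: [-5.8, 0.7, 17.0]
opening: 0.005
```

>>> move_arm([
  {"dx": 0, "dy": 0, "dz": -0.02, "wx": 0, "wy": 0, "wz": 0, "hand": 0},
  {"dx": 0, "dy": 0, "dz": -0.045, "wx": 0, "wy": 0, "wz": 0, "hand": 0},
  {"dx": 0, "dy": 0, "dz": -0.07, "wx": 0, "wy": 0, "wz": 0, "hand": 0},
  {"dx": 0, "dy": 0, "dz": -0.1, "wx": 0, "wy": 0, "wz": 0, "hand": 0},
  {"dx": 0, "dy": 0, "dz": -0.14, "wx": 0, "wy": 0, "wz": 0, "hand": 0},
])

```text
clock: 22.4
eef_pos: [0.6416, 0.1535, 0.1737]
orientation: [0.976, 0.219, -0.002, -0.0]
contact_force: [0.6, 0.5, -1.1]
opening: -0.001
```

>>> move_arm([
  {"dx": 0, "dy": 0, "dz": -0.13, "wx": 0, "wy": 0, "wz": 0, "hand": 0},
  {"dx": -0.13, "dy": 0, "dz": -0.15, "wx": 0, "wy": 0, "wz": 0, "hand": 0},
  {"dx": -0.28, "dy": 0, "dz": -0.15, "wx": 0, "wy": 0, "wz": 0, "hand": 0},
  {"dx": -0.36, "dy": 0, "dz": -0.15, "wx": 0, "wy": 0, "wz": 0, "hand": 0},
  {"dx": -0.36, "dy": 0, "dz": -0.15, "wx": 0, "wy": 0, "wz": 0, "hand": 0},
])

```text
clock: 22.9
eef_pos: [0.542, 0.1066, 0.2193]
orientation: [0.976, 0.218, -0.002, -0.0]
contact_force: [0.5, -0.1, 0.1]
opening: -0.002
```

>>> move_arm([
  {"dx": -0.01, "dy": 0, "dz": 0, "wx": 0, "wy": 0, "wz": 0, "hand": 0},
  {"dx": -0.01, "dy": 0, "dz": 0, "wx": 0, "wy": 0, "wz": 0, "hand": 0},
  {"dx": -0.01, "dy": 0, "dz": 0, "wx": 0, "wy": 0, "wz": 0, "hand": 0},
  {"dx": -0.01, "dy": 0, "dz": 0, "wx": 0, "wy": 0, "wz": 0, "hand": 0},
  {"dx": -0.01, "dy": 0, "dz": 0, "wx": 0, "wy": 0, "wz": 0, "hand": 0},
])

```text
clock: 23.4
eef_pos: [0.543, 0.1066, 0.2199]
orientation: [0.976, 0.219, -0.0, -0.0]
contact_force: [-0.1, 0.7, 0.0]
opening: -0.0
```

```bash
python3 k.py
python3 - <<'E'
from h import *
im=manip.get_image('scene');c=im['pixels'][180:300,210:370,::-1];t=manip.get_image('top')['pixels'][:,:,::-1]
import glob
w=cv2.imread(sorted(glob.glob('pics/k_wrist*'),key=lambda f:float(f.split('_')[-1][:-4]))[-1])
cv2.imwrite('pics/f.png',np.hstack([cv2.resize(c,(400,300),interpolation=cv2.INTER_CUBIC),cv2.resize(w,(400,300))]))
E
```

```text
shift [ 0.3895 -0.0053  0.0663] turn [-0.      0.     -0.0023] | pos [0.543  0.1066 0.2199] F [-0.1  0.7  0. ] T [ 0.02 -0.   -0.07] open -0.0 t 23.4
wrist handle 230 [547.1 107.8] [21.  11.9] 25.5 z 0.071 press x [-0.1229 -0.1022] y [-0.0078  0.0041]
wrist base 5852 [627.8 146. ] [159.5 130.1] 25.9 z 0.0131 press x [-0.1017  0.0554] y [-0.0658  0.0615]
wrist cross 5422 [645.7 154.8] [ 45.7 130.4] 25.7 z 0.103 press x [-0.0261  0.0188] y [-0.0654  0.0614]
wrist knob 3365 [644.9 154.7] [41.4 41.1] 36.9 z 0.1551 press x [-0.0239  0.0153] y [-0.0208  0.0174]
top handle 0
top base 86 [626.7 129.8] [190.7 103.2] 7.5 z 0.0126 press x [-0.1264  0.0558] y [-0.0667  0.0592]
top cross 36 [685.1 116.1] [13.2 36.3] 0.2 z 0.1019 press x [0.0023 0.0191] y [-0.0677 -0.0361]
top knob 6
```

View pics/f.png

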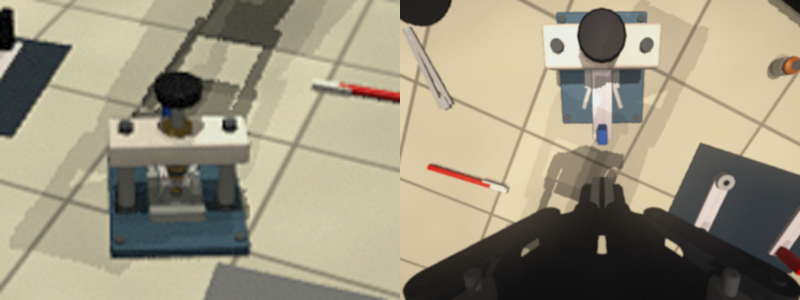

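Left view: the knob is up and the slide's nose is at the back stop. Right view: the handle at (602,133) is in front of the press, and the bystanders in view look undisturbed. Knob and handle positions match those before pressing, so I'll hand in.

```bash
python3 -c "
from workcell import manip
print(manip.sign_off())"
```

```text
the job is handed in; nothing more can be done
None
```

I set the blue slide fully home in the press and pressed the lid in. The job is handed in, with the robot clear of everything, after about 24 s.

- **Pressing:** The push was 2–5 N in free travel. It rose from about 7 N to 11 N through the soft spring, stayed at 12–13.5 N while the lid moved, then climbed about 5 N per mm at the firm second stop. I held it there for about 2 s at 17–18 N; the highest reading was 17.8 N. The knob then came all the way back up.
- **Last camera check:** The handle sits about 109.5 mm in front of the plunger axis (110 mm is home), and the pose is the same before and after pressing. The knob top reads 0.155 m, also the same before and after. The neighbouring slides and other items in view looked undisturbed.
- **Not confirmed:** I inferred that the lid is in from the push and travel, since no camera showed its height directly.
- **Disagreements:** The top camera placed the press 2–3 mm away from where the wrist camera did; I used the wrist camera. A sideways push of 3–6 N on the knob remained while pressing, and I only partly trimmed it out.

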